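# Draw the flywheel off a model engine and stand it in its rest

## Robot

A 6-joint arm with a two-finger parallel gripper is mounted at the origin on the work surface. World frame = base frame: x ahead of the robot, y to its left, z up, the work surface at z = 0. Lengths are in m, angles in degrees, forces in N, time in s.
With the tool pointing down it reaches from about 0.3 to 0.75 m from the base axis. Payload 8.5 kg.
Tool frame: the origin (TCP) lies on the centre line of the jaws, within the pads' length; the fingertips stand 22 mm ahead of it and the grasp point (between the pads) lies 3 mm ahead of it (env.tip_reach is the distance from the TCP to the fingertips, in m); y points along the fingers, z is the direction in which the jaws open and shut, and the axes are right-handed (so a half turn about y gives the same grasp; the last joint's range is limited). The gripper opens to 85 mm and grips with 20 to 120 N. Pads are 22 mm wide; open, the fingers measure 114 mm over their backs; the gripper's body (76 mm by 85 mm) begins 54 mm behind the grasp point. The pads swing forward as they close: fully open they stand 13 mm farther back than shut.
Start: joints at [-75.934, 21.807, 74.336, -0, 83.858, -12.336], TCP at [0.245, -0.493, 0.253] pointing down, gripper open.
Joint ranges: [-178.18, 178.18], [-50.72, 133.34], [12.68, 142.11], [-81.47, 261.47], [9.98, 163.14], [-165.26, 165.26]. Speed limits (degrees/s): [136.94, 136.94, 180, 180, 180, 180].

## Interface

Orientations are given as a 3x3 rotation matrix whose columns are the frame's x, y, z axes.
In Python, from rig import env, get_image gives the robot as it stands. The module is installed in compiled form; this text tells all that it offers.
- The arm moves only by the tool carry_out, never from a script. Its argument "targets" is a list that holds one entry, the list of rows, each a list of 7 numbers: the closure, from 0 (fully open) to 1 (shut), then the shift along the world's x, y, z in mm, then the turn, a rotation vector about the world's x, y, z in degrees. In form: [[[claw, dx, dy, dz, ax, ay, az], ...]]. A call has 1 to 20 rows; each row is the pose to reach, as a shift and turn from the pose commanded when the call began; what a row does not reach only later rows make up. A row lasts 1/12 s, in which the tool goes at most 41.7 mm and 7.16 degrees, less where a joint would pass 70% of its speed; a pose out of reach is approached as far as the arm can. A call with a gripper value outside its range is refused whole. The fingers move at their own pace and stop on an object; "squeeze" is the grip in N (left out, the last holds). Time passes only in rows, so rows that repeat a pose let the fingers close. It gives the time, the measured TCP pose, the force and the opening at its end, in the units of the state.
- env.observe(): the state, without advancing time (a new reading comes with each control period).
- get_image(name): name is "scene" or "top" or "wrist"; returns a dict with "img" (400x640x3 uint8, red, green, blue), "fx", "fy", "cx", "cy" (pixels), "k1" (the pictures are not rectified: a ray, as slopes to the right and down, at radius r is drawn at 1 + k1 r^2 times it, then the intrinsics apply), "rvec" (rotation vector, rad) and "tvec" (3), from world to camera coordinates, as OpenCV has them. Camera axes: x right, y down, z forward; pixel columns grow to the right and rows downward; lengths in m; the calibration is good to about 2 mm. A picture is of the moment at which its call begins. There is no depth.
- env.close_job(): hands the job in, once; it reports no verdict.
The state is a dict: "time_s": time; "q": joint angles; "qvel": joint speeds; "joint_efforts": joint torques, N m; "position": TCP position; "tool_rot": TCP orientation; "ft_force": force on the tool from outside, world axes, zero at the start; "wrist_torque": the same for the moment, N m; "grip_width": finger opening in m.
Only numpy, scipy, OpenCV 4.12 (cv2) and the standard library are available. Lean on these libraries where they do the work, as an engineer would, in place of code of your own. Each camera call takes 0.05 s, during which the arm holds its last target.

## Task

Take the flywheel off the model engine: draw it along its shaft and off the open end, feeling your way so that it never bears on the shaft, which is not quite true, with more than 7 newtons. Then stand the wheel gently on its edge, fully down in the slot of the wooden rest, and let go, leaving everything else where it is.

Things in the scene. Friction and masses are not known exactly. Their poses are not given: they have to be found in the camera images.
- engine: Model engine, fixed: aluminium base plate 120 mm (own x) by 210 mm (own y), 8 mm thick; a column carries a 44 mm bearing block, top 127 mm above the table, with a finned cylinder behind it. Origin at table level, own z up. From the block's face (y = -15 mm) a bare round steel shaft, 10 mm thick, sticks out along own +y at x = 0, 105 mm above the table, through the wheel at y = 30 mm.
- shaft_end (a point): Nominal place of the shaft's open end (no nut, no stop), on the engine at y = 112 mm; axes as the engine's. The bush is worn: the real shaft is rigid but points up to 0.14 rad off own y sideways, and up to 0.14 rad up or down, new each time and not reported: feel it. It crosses its nominal line at the wheel's place (y = 30 mm), so its end is up to 12 mm off this point each way.
- wheel_center (a point): Centre of the steel flywheel: flat disc 76 mm across, 16 mm thick, 0.30 kg within 5 per cent. Bore 12.5 mm (1.2 mm play all round) over its middle 6 mm, wider at both ends, so it can rock on the shaft. Own y is its axis. Hangs loose, 37 mm clear of the block, yaw within 0.04 rad of the engine's. Can be pinched across its faces by the rim, from above; its top 26 mm are clear of the shaft.
- rest: Wooden wheel rest, fixed to the table, 100 mm (own x) by 64 mm (own y), 34 mm high. Origin at the centre of its underside, own z up. A slot 22 mm wide runs along its own x between two cheeks, open above; two 12 mm dowels across the slot (at x = +-26 mm) cradle the wheel's edge.
- rest_seat (a point): Where the wheel's centre lies when it stands fully down on the dowels, on edge in the slot: 49.5 mm above the rest's underside. The wheel's axis is then along the rest's own y. Axes as the rest's.
- burner: Bystander: small glass spirit burner with a brass collar, 64 mm across, 72 mm high, origin under it.
- glass_cap: Bystander: upright glass tube cap, 26 mm across, 54 mm high, origin under it.
- driver: Bystander: screwdriver, 150 mm, lying on the table.
- mug: Bystander: white mug, 76 mm across, 85 mm high, origin under it.
Mind the look-alikes: they are no part of the job. Leave any blue or orange look-alike of the part that bears wheel_center alone.

How it is judged (in metres and radians):
On the way:
1. the flywheel has been drawn past the open end of the shaft and no longer touches the engine (y of wheel_center in the frame of engine above 0.122 m and contact force between wheel and engine below 0.1 N and height (world z) of wheel_center above 0.06 m), for 0.1 s.
At the end, for the whole second after the job is handed in: The flywheel stands on edge in the slot of the wooden rest, on both dowels (centre within 5 mm of the seat point, axis within 0.2 rad of the rest's), at rest and let go (distance between wheel_center and rest_seat below 0.005 m and angle between the y axis of wheel_center and the y axis of rest, either way round below 0.2 rad and linear speed of wheel below 0.02 m/s and contact force between wheel and the fingers below 0.1 N); the robot touches nothing.
It fails at once if the flywheel, once drawn 10 mm along, bears on the shaft or engine with more than 7 N (contact force between wheel and engine above 7 N and y of wheel_center in the frame of engine above 0.04 m).
It fails at once if the flywheel is dropped on or pressed into the rest with more than 25 N (contact force between wheel and rest above 25 N).
It fails at once if a bystander is moved by more than 15 mm (distance of any of burner, glass_cap, driver, mug from where it was at the start of the episode above 0.015 m).
It also fails if it takes over 58 s, if anything falls off the work surface, if the arm or the gripper's body presses on something with over 40 N, if the wrist force passes 120 N, or if a joint passes its speed limit or range.

## Working session

There is one attempt and no reset: what is moved stays moved. The work goes in short steps, Python scripts to look and compute and a tool call to move; the robot and the scene stay as the last step left them, time stands still between calls to the robot, and variables do not carry over. Pictures are saved under pics/ and viewed, and the job is handed in when it is done.

Besides the shell and the picture viewer there is one more tool, called after ">>>" by a JSON object that holds its "method" and its "body". carry_out: Moves the arm, as the interface text tells. Its arguments: {"type":"object","properties":{"targets":{"type":"array"},"squeeze":{"type":"number"}},"required":["targets"]}

```bash
mkdir -p pics; ls; cat > h.py <<'E'
import numpy as np, cv2
from rig import env, get_image
def cam(n):
    d=get_image(n); d['R']=cv2.Rodrigues(np.array(d['rvec'],float))[0]; d['t']=np.array(d['tvec'],float).ravel()
    d['K']=np.array([[d['fx'],0,d['cx']],[0,d['fy'],d['cy']],[0,0,1.]]); d['D']=np.array([d['k1'],0,0,0.]); return d
def ray(d,u,v):
    p=cv2.undistortPointsIter(np.array([[[u,v]]],float),d['K'],d['D'],None,None,(3,50,1e-10))[0,0]
    return -d['R'].T@d['t'], d['R'].T@np.array([p[0],p[1],1.])
def onz(d,u,v,z):
    o,r=ray(d,u,v); return o+r*(z-o[2])/r[2]
def proj(d,P):
    return cv2.projectPoints(np.array(P,float).reshape(-1,1,3),np.array(d['rvec'],float),d['t'],d['K'],d['D'])[0].reshape(-1,2)
def tri(*a):
    A=np.zeros((3,3));b=np.zeros(3)
    for d,u,v in a:
        o,r=ray(d,u,v); r/=np.linalg.norm(r); M=np.eye(3)-np.outer(r,r); A+=M;b+=M@o
    return np.linalg.solve(A,b)
def save(n,img): cv2.imwrite('pics/'+n+'.png',img[:,:,::-1])
E
python3 - <<'E'
from h import *
import pickle
for n in ['scene','top','wrist']:
    d=cam(n); save(n+'0',d['img']); pickle.dump(d,open(n+'0.pkl','wb'))
    print(n,d['fx'],d['k1'],-d['R'].T@d['t'])
print(env.observe()); print(env.tip_reach)
E
```

```text
pics
scene 460.1848207969993 -0.02571323679161633 [1.20691829 0.84153557 0.92375228]
top 506.77794450728493 -0.07400822771808946 [0.37863374 0.1096786  1.39743478]
wrist 280.8054402994518 0.012578633695784248 [ 0.31385955 -0.45862248  0.37217384]
{'time_s': 0.15, 'q': array([-7.59330107e+01,  2.18319645e+01,  7.43706999e+01, -6.40760479e-05,
        8.38573631e+01, -1.23355248e+01]), 'qvel': array([-0.03140541, -0.16226457, -0.07690502, -0.04170689, -0.18330619,
       -0.05260471]), 'joint_efforts': array([ 1.84462442e-03, -4.48628283e+01, -2.31344426e+01, -1.82202821e-04,
        3.81310849e-03,  9.34426680e-06]), 'position': array([ 0.24452429, -0.49244501,  0.25287909]), 'tool_rot': array([[-8.95692224e-01, -2.55722761e-04,  4.44674460e-01],
       [-4.44674478e-01,  1.01598848e-03, -8.95691675e-01],
       [-2.22735381e-04, -9.99999451e-01, -1.02372637e-03]]), 'ft_force': array([-0.18173312, -0.44645935, -0.26333645]), 'wrist_torque': array([-0.00235724, -0.02580797,  0.07009006]), 'grip_width': 0.08528343611911769}
0.022
```

View pics/scene0.png

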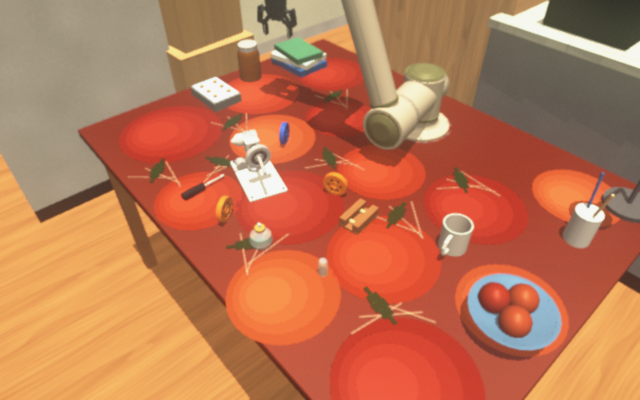

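View pics/top0.png

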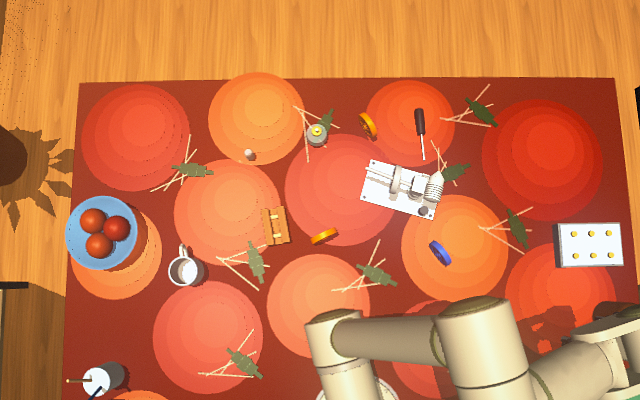

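View pics/wrist0.png

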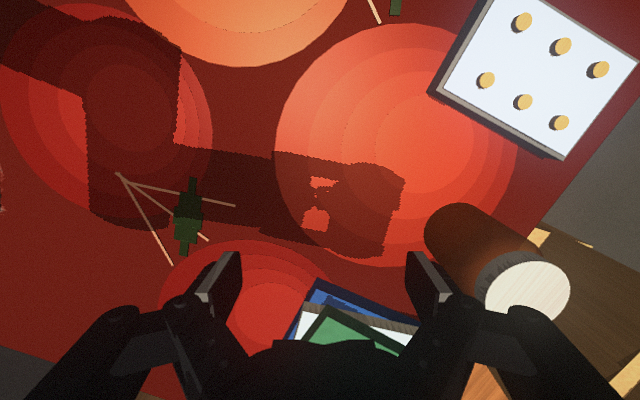

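The top view shows the engine plate at (400,188) with its wheel at (396,180), the shaft pointing left, and the rest at (276,226). In the scene view the wheel is at (258,157) and the rest at (358,215). I'll zoom in.

```bash
python3 - <<'E'
import pickle,cv2
from h import save
d=pickle.load(open('top0.pkl','rb'));save('topz',cv2.resize(d['img'][130:260,250:450],None,fx=4,fy=4,interpolation=2))
d=pickle.load(open('scene0.pkl','rb'));save('scz',cv2.resize(d['img'][120:240,220:390],None,fx=4.7,fy=4.7,interpolation=2))
E
```

```text
(no output)
```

View pics/topz.png

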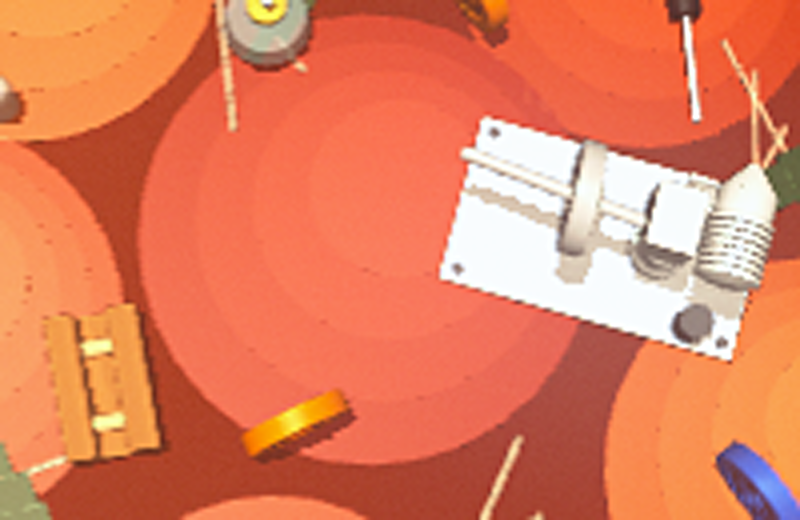

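View pics/scz.png

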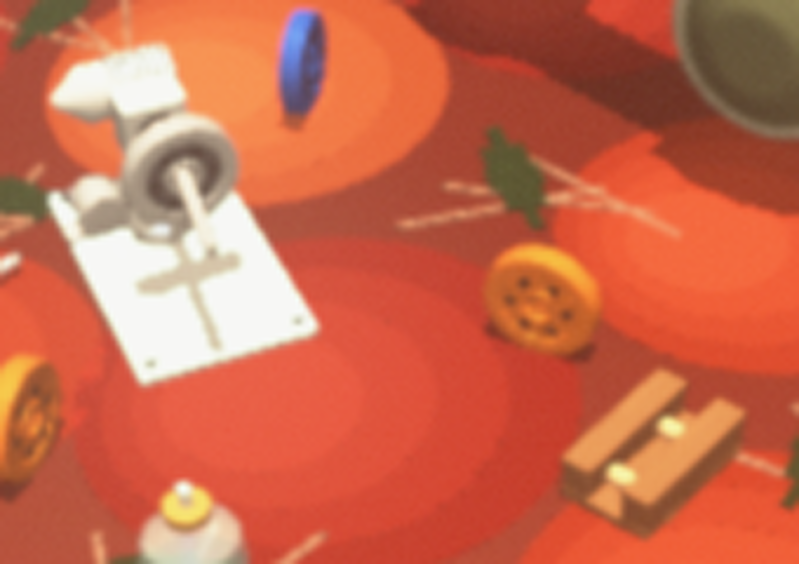

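```bash
python3 - <<'E'
import pickle,numpy as np
from h import *
t=pickle.load(open('top0.pkl','rb'));s=pickle.load(open('scene0.pkl','rb'))
T=lambda u,v:(t,250+(u+.5)/4-.5,130+(v+.5)/4-.5)
S=lambda u,v:(s,220+(u+.5)/4.7-.5,120+(v+.5)/4.7-.5)
A=onz(*T(487,118),.008);B=onz(*T(441,278),.008);C=onz(*T(733,360),.008)
print('plate',A,B,C,np.linalg.norm(A-B),np.linalg.norm(B-C))
B2=onz(*S(318,328),.008);A2=onz(*S(145,385),.008);print('scene plate',A2,B2)
xe=(B-A);y1=(B-C);th=np.degrees([np.arctan2(xe[1],xe[0]),np.arctan2(y1[1],y1[0])]);print(th)
a=A+.5*(B-A)
print('shaft end tri',tri(T(466,153),S(211,250)),'nom plate front mid',(A+B)/2)
print('shaft end scene/top onz .105',onz(*T(466,153),.105),onz(*S(211,250),.105))
print('wheel top', onz(*T(592,148),.138),onz(*T(575,250),.1))
print('wheel ctr scene',onz(*S(184,180),.105))
r=[onz(*T(*p),.034) for p in [(45,320),(133,305),(160,446),(70,461)]]
print(np.array(r),np.mean(r,0))
r=[onz(*S(*p),.034) for p in [(563,460),(664,370),(745,410),(645,500)]]
print(np.array(r),np.mean(r,0))
E
```

```text
plate [ 0.70058268 -0.05661473  0.008     ] [ 0.58728216 -0.02103784  0.008     ] [ 0.52720776 -0.22190177  0.008     ] 0.11875488419966534 0.20965508362349683
scene plate [ 0.70723642 -0.04585283  0.008     ] [ 0.59251137 -0.01662398  0.008     ]
[162.56746825  73.34912453]
shaft end tri [ 0.65668788 -0.03156847  0.09804439] nom plate front mid [ 0.64393242 -0.03882628  0.008     ]
shaft end scene/top onz .105 [ 0.65489083 -0.03053449  0.105     ] [ 0.66155086 -0.02457665  0.105     ]
wheel top [ 0.65011472 -0.107402    0.138     ] [ 0.59070059 -0.10012974  0.1       ]
wheel ctr scene [ 0.6331091  -0.09216376  0.105     ]
[[0.55810889 0.25086293 0.034     ]
 [0.56760896 0.19107438 0.034     ]
 [0.47175385 0.17331493 0.034     ]
 [0.46243217 0.23382782 0.034     ]] [0.51497597 0.21227002 0.034     ]
[[0.57546961 0.19540376 0.034     ]
 [0.47570662 0.17912861 0.034     ]
 [0.46467112 0.23665077 0.034     ]
 [0.56256365 0.25050259 0.034     ]] [0.51960275 0.21542143 0.034     ]
```

>>> {"method": "carry_out", "body": {"targets": [[[0, 405, 440, 10, 0, 0, 134], [0, 405, 440, 10, 0, 0, 134], [0, 405, 440, 10, 0, 0, 134], [0, 405, 440, 10, 0, 0, 134], [0, 405, 440, 10, 0, 0, 134], [0, 405, 440, 10, 0, 0, 134], [0, 405, 440, 10, 0, 0, 134], [0, 405, 440, 10, 0, 0, 134], [0, 405, 440, 10, 0, 0, 134], [0, 405, 440, 10, 0, 0, 134], [0, 405, 440, 10, 0, 0, 134], [0, 405, 440, 10, 0, 0, 134], [0, 405, 440, 10, 0, 0, 134], [0, 405, 440, 10, 0, 0, 134], [0, 405, 440, 10, 0, 0, 134], [0, 405, 440, 10, 0, 0, 134], [0, 405, 440, 10, 0, 0, 134], [0, 405, 440, 10, 0, 0, 134], [0, 405, 440, 10, 0, 0, 134], [0, 405, 440, 10, 0, 0, 134]]]}}

```text
time_s: 1.82
position: [0.6495, -0.0525, 0.2629]
tool_rot: [[0.943, -0.001, 0.332], [-0.332, 0.0, 0.943], [-0.001, -1.0, -0.0]]
ft_force: [0.0, -0.6, -0.1]
grip_width: 0.0859
```

```bash
python3 - <<'E'
from h import *
import pickle
for n in ['wrist','scene']:
    d=cam(n); save(n+'1',d['img']); pickle.dump(d,open(n+'1.pkl','wb'))
    print(n,-d['R'].T@d['t'],d['R'])
o=env.observe();print(o)
E
```

```text
wrist [ 0.5777836  -0.02722478  0.38233332] [[ 3.32680754e-01  9.43039439e-01  3.63150991e-04]
 [ 8.99446982e-01 -3.17418104e-01  3.00401187e-01]
 [ 2.83405437e-01 -9.96110582e-02 -9.53812872e-01]]
scene [1.20691829 0.84153557 0.92375228] [[-0.75048132  0.66088367 -0.00325149]
 [ 0.44187256  0.49810767 -0.74608135]
 [-0.49145339 -0.56135686 -0.66584686]]
{'time_s': 1.9167, 'q': array([-1.50176782e+01,  3.21480335e+01,  5.51415180e+01, -7.92750131e-04,
        9.27444376e+01, -8.52472399e+01]), 'qvel': array([-0.16714616, -0.1401569 , -0.1184029 ,  0.04820436, -0.01799581,
        0.25369411]), 'joint_efforts': array([ 6.15249644e-02, -5.53637946e+01, -2.43379086e+01,  1.30543569e-03,
        1.90419225e-03, -2.13438137e-01]), 'position': array([ 0.64948898, -0.0525932 ,  0.26305386]), 'tool_rot': array([[ 9.41055022e-01, -5.76541764e-04,  3.38253030e-01],
       [-3.38253007e-01,  1.40365636e-04,  9.41055197e-01],
       [-5.90036725e-04, -9.99999824e-01, -6.29251985e-05]]), 'ft_force': array([ 0.71330034,  0.82937565, -0.45455497]), 'wrist_torque': array([ 0.03555431, -0.02997205, -0.01230414]), 'grip_width': 0.08562678814532922}
```

View pics/wrist1.png

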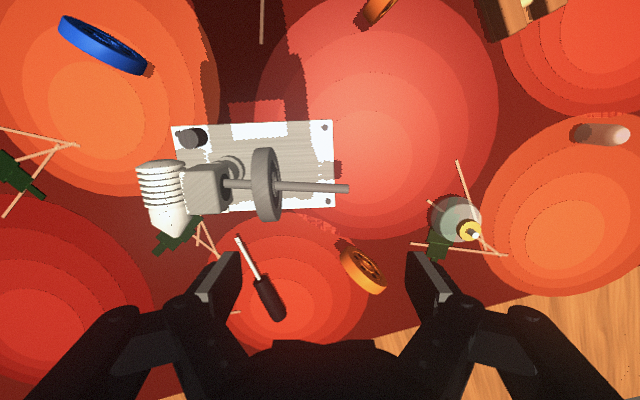

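```bash
python3 - <<'E'
import pickle,cv2
from h import save
d=pickle.load(open('wrist1.pkl','rb'));save('w1z',cv2.resize(d['img'][110:230,165:365],None,fx=4,fy=4,interpolation=2))
E
```

```text
(no output)
```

View pics/w1z.png

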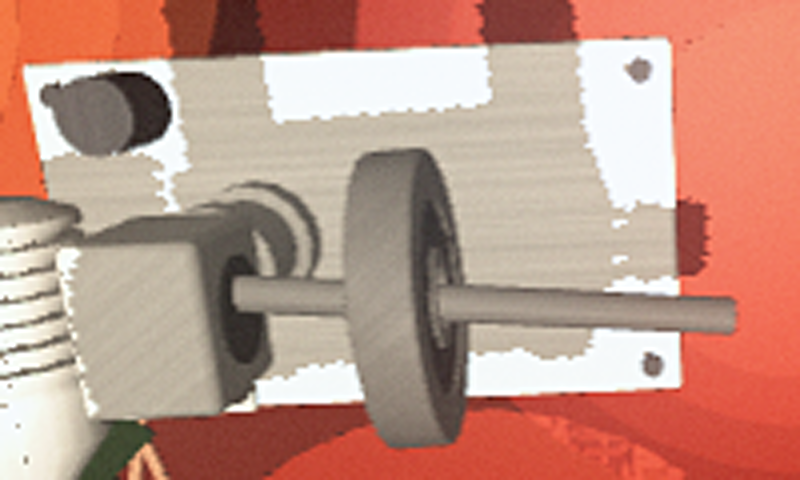

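>>> {"method": "carry_out", "body": {"targets": [[[0, -120, 0, -30, 0, 0, 0], [0, -120, 0, -30, 0, 0, 0], [0, -120, 0, -30, 0, 0, 0], [0, -120, 0, -30, 0, 0, 0], [0, -120, 0, -30, 0, 0, 0], [0, -120, 0, -30, 0, 0, 0]]]}}

```text
time_s: 2.42
position: [0.5305, -0.053, 0.2342]
tool_rot: [[0.941, 0.002, 0.337], [-0.337, -0.001, 0.941], [0.003, -1.0, 0.0]]
ft_force: [0.0, 0.5, -0.3]
grip_width: 0.0855
```

```bash
python3 - <<'E'
from h import *
import pickle
for n in ['wrist']:
    d=cam(n); save(n+'2',d['img']); pickle.dump(d,open(n+'2.pkl','wb'))
    print(n,-d['R'].T@d['t'],d['R'])
    save('w2z',cv2.resize(d['img'][130:300,165:365],None,fx=3.5,fy=3.5,interpolation=2))
E
```

```text
wrist [ 0.45848253 -0.02719172  0.35339223] [[ 3.37574624e-01  9.41298606e-01  5.54869097e-04]
 [ 8.96810068e-01 -3.21798823e-01  3.03607016e-01]
 [ 2.85963417e-01 -1.01992412e-01 -9.52797183e-01]]
```

View pics/wrist2.png

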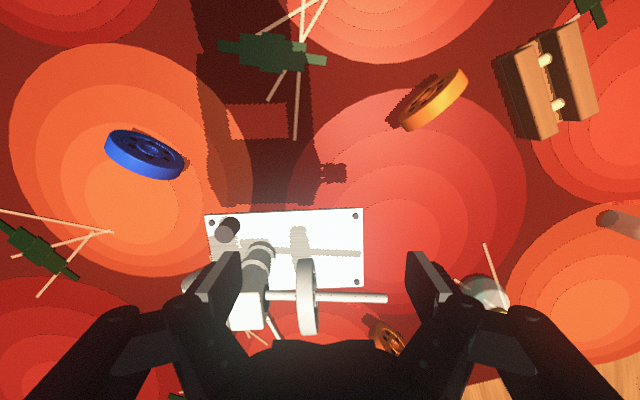

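```bash
python3 - <<'E'
import pickle,cv2
from h import save
d=pickle.load(open('wrist2.pkl','rb'))
save('w2za',cv2.resize(d['img'][200:345,200:400],None,fx=4,fy=4,interpolation=2))
save('w2zb',cv2.resize(d['img'][10:150,480:620],None,fx=4,fy=4,interpolation=2))
E
```

```text
(no output)
```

View pics/w2za.png

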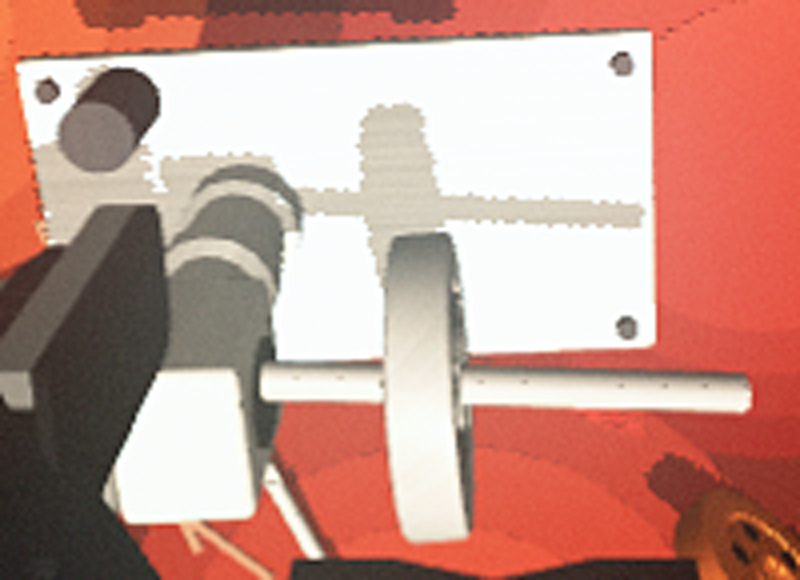

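View pics/w2zb.png

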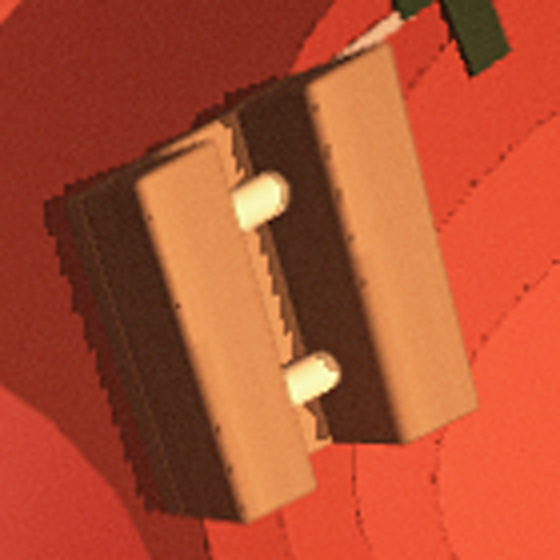

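```bash
python3 - <<'E'
import pickle,numpy as np
from h import *
w1=pickle.load(open('wrist1.pkl','rb'));w2=pickle.load(open('wrist2.pkl','rb'));s=pickle.load(open('scene0.pkl','rb'))
t=pickle.load(open('top0.pkl','rb'))
Z=lambda d,ox,oy,k:(lambda u,v:(d,ox+(u+.5)/k-.5,oy+(v+.5)/k-.5))
A=Z(w1,165,110,4);B=Z(w2,200,200,4);R=Z(w2,480,10,4);S=Z(s,220,120,4.7);T=Z(t,250,130,4)
for f,P in((A,[(682,388),(670,38),(23,65)]),(B,[(655,345),(650,30),(17,60)])):
    c=[onz(*f(*p),.008) for p in P]; y=c[1]-c[2];x=c[0]-c[1]
    print(np.round(c,4)[:,:2].tolist(),np.linalg.norm(x),np.linalg.norm(y),np.degrees([np.arctan2(y[1],y[0]),np.arctan2(x[1],x[0])+np.pi/2]))
# shaft: plane intersection
def pl(f,a,b):
    o,r=ray(*f(*a));_,q=ray(*f(*b));n=np.cross(r,q);n/=np.linalg.norm(n);return n,n@o,
n1,d1=pl(A,(240,293),(735,315.5));n2,d2=pl(B,(265,382),(748,394))
n3,d3=pl(S,(186,183),(208,235)); 
dr=np.cross(n1,n2);dr/=np.linalg.norm(dr);dr*=np.sign(dr[1])
e1=tri(A(735,315.5),B(748,394));e2=tri(A(735,315.5),B(748,394),S(211,248),T(466,153))
print('end',e1,e2,'dir',dr,'yaw',np.degrees(np.arctan2(dr[1],dr[0])),'pitch',dr[2])
b1=tri(A(240,293),B(265,382));print('bearing end',b1,(e1-b1)/np.linalg.norm(e1-b1),np.linalg.norm(e1-b1))
w=[tri(A(450,303),B(470,387.5))];print('wheel front face ctr',w)
for z in(.034,):
  c=np.array([onz(*R(*p),z) for p in [(138,182),(245,522),(477,407),(392,45),(213,140),(315,487),(310,88),(403,442)]])
  print(c[:,:2],c[:4].mean(0),c[4:].mean(0)); 
  for i,j in((0,1),(3,2),(4,5),(6,7)):
    v=c[i]-c[j];print(np.linalg.norm(v),np.degrees(np.arctan2(v[1],v[0])))
E
```

```text
[[0.7032, -0.0534], [0.5899, -0.0191], [0.529, -0.2178]] 0.1183233748635215 0.20783335097683453 [72.96124154 73.17128308]
[[0.702, -0.0533], [0.5878, -0.0195], [0.5277, -0.2176]] 0.11904651194300192 0.20702983629790195 [73.12827004 73.51243175]
end [ 0.65711764 -0.02756352  0.10341568] [ 0.6572777  -0.0288198   0.10225871] dir [ 0.38262812  0.92354715 -0.02561983] yaw 67.49563844855784 pitch -0.025619830853900835
bearing end [ 0.60915024 -0.14368995  0.10634722] [ 0.38167082  0.92400394 -0.02332597] 0.1256774202160414
wheel front face ctr [array([ 0.62933357, -0.09489752,  0.10537277])]
[[0.47388555 0.17388541]
 [0.56977614 0.1897298 ]
 [0.55980732 0.25070508]
 [0.46469915 0.23570182]
 [0.47073817 0.19269539]
 [0.56661441 0.20860982]
 [0.46730435 0.21630762]
 [0.56246068 0.23177325]] [0.51704204 0.21250553 0.034     ] [0.5167794  0.21234652 0.034     ]
0.09719079526241485 -170.61756718819166
0.09628427582592469 -171.03549799759844
0.0971880805589171 -170.57544609163074
0.09640494400643959 -170.76851239616948
```

```bash
python3 - <<'E'
import pickle,numpy as np
from h import *
w1=pickle.load(open('wrist1.pkl','rb'));w2=pickle.load(open('wrist2.pkl','rb'))
for yaw in(71,73.2,75.5):
  th=np.radians(yaw);ey=np.array([np.cos(th),np.sin(th),0]);ex=np.array([ey[1],-ey[0],0])
  c=np.array([.6246,-.1075,.1038]);
  pts=[];a=np.linspace(0,2*np.pi,60)
  for sgn in(-1,1): pts+= [c+sgn*.008*ey+.038*(np.cos(q)*ex+np.sin(q)*np.array([0,0,1])) for q in a]
  for n,d,o,sz in(('w1p',w1,(165,110),(120,200)),('w2p',w2,(200,200),(145,200))):
    im=cv2.resize(d['img'][o[1]:o[1]+sz[0],o[0]:o[0]+sz[1]],None,fx=4,fy=4,interpolation=2).copy()
    for p in proj(d,pts):
        q=(p-o+.5)*4-.5; cv2.circle(im,(int(q[0]),int(q[1])),1,(0,0,255),-1)
    save(n+str(int(yaw)),im[100:,300:550])
ims=[cv2.imread(f'pics/{n}{y}.png') for n in('w1p','w2p') for y in(71,73,75)]
h=max(i.shape[0] for i in ims);ims=[cv2.copyMakeBorder(i,0,h-i.shape[0],0,0,0) for i in ims]
cv2.imwrite('pics/cmp.png',cv2.resize(np.vstack([np.hstack(ims[:3]),np.hstack(ims[3:])]),(700,600)))
E
```

```text
(no output)
```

View pics/cmp.png

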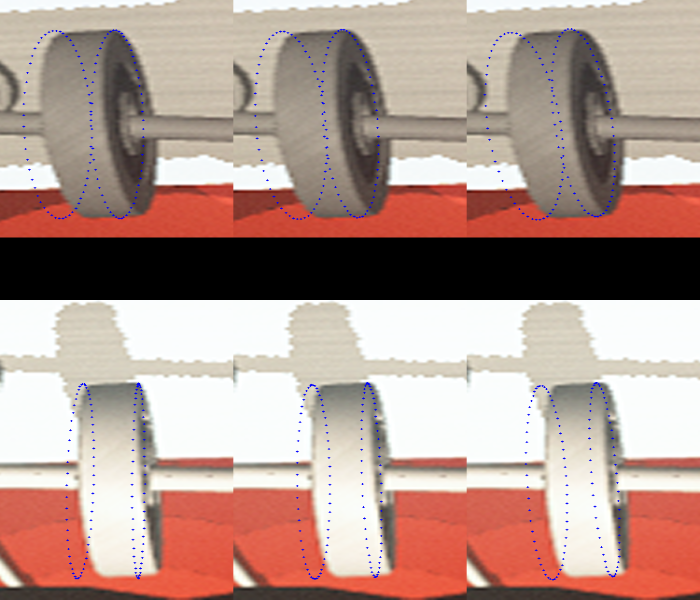

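>>> {"method": "carry_out", "body": {"targets": [[[0.5, 95, -51, -20, 0, 0, 0], [0.5, 95, -51, -20, 0, 0, 0], [0.5, 95, -51, -20, 0, 0, 0], [0.5, 95, -51, -20, 0, 0, 0], [0.5, 95, -51, -54, 0, 0, 0], [0.5, 95, -51, -54, 0, 0, 0], [0.5, 95, -51, -54, 0, 0, 0]]]}}

```text
time_s: 3.05
position: [0.6245, -0.1033, 0.1785]
tool_rot: [[0.942, -0.003, 0.336], [-0.336, 0.001, 0.942], [-0.003, -1.0, 0.0]]
ft_force: [-0.2, 0.1, -0.1]
grip_width: 0.0426
```

```bash
python3 - <<'E'
from h import *
import pickle
for n in ['wrist','scene','top']:
    d=cam(n); save(n+'3',d['img']); pickle.dump(d,open(n+'3.pkl','wb'))
o=env.observe();print(o['position'],o['ft_force'],o['grip_width'],o['tool_rot'][:,2])
E
```

```text
[ 0.62521309 -0.10359441  0.18124546] [ 1.02297885 -0.26331993  0.2483388 ] 0.042950405050405094 [ 3.35286821e-01  9.42116100e-01 -3.01142493e-05]
```

View pics/wrist3.png

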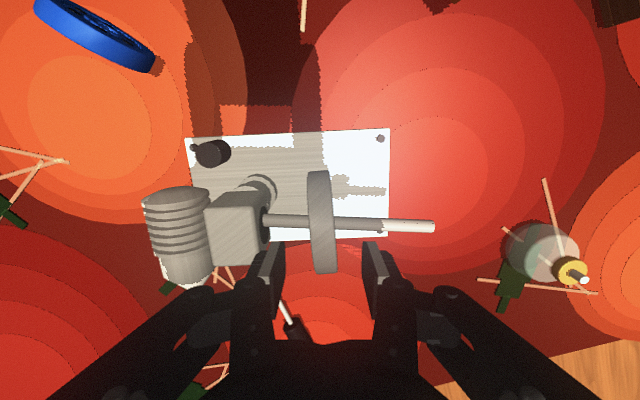

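```bash
python3 - <<'E'
from h import *
import pickle
d=pickle.load(open('wrist3.pkl','rb'))
p=np.array([.6252,-.1036,0]);print(proj(d,[p+[0,0,z] for z in(.16,.143,.12)]))
for z in (.141,):
  a=[onz(d,u,v,z) for u,v in((308,172),(330,170),(314,273),(337,272))];print(np.round(a,4))
save('w3z',cv2.resize(d['img'][150:300,250:450],None,fx=4,fy=4,interpolation=2))
E
```

```text
[[322.93851725 258.24736803]
 [322.94122851 244.41021692]
 [322.94415752 229.40436083]]
[[ 0.5806 -0.0967  0.141 ]
 [ 0.5837 -0.0845  0.141 ]
 [ 0.6431 -0.116   0.141 ]
 [ 0.6473 -0.102   0.141 ]]
```

View pics/w3z.png

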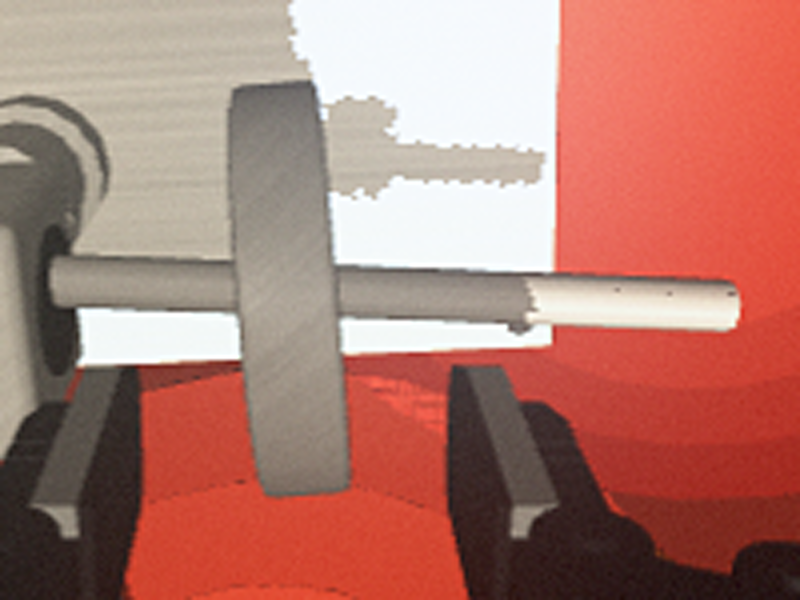

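>>> {"method": "carry_out", "body": {"targets": [[[0.5, 0, 0, -20, 0, 0, 0], [0.5, 0, 0, -39, 0, 0, 0], [0.5, 0, 0, -39, 0, 0, 0], [0.5, 0, 0, -39, 0, 0, 0], [0.8, 0, 0, -39, 0, 0, 0], [0.9, 0, 0, -39, 0, 0, 0], [1, 0, 0, -39, 0, 0, 0], [1, 0, 0, -39, 0, 0, 0], [1, 0, 0, -39, 0, 0, 0], [1, 0, 0, -39, 0, 0, 0], [1, 0, 0, -39, 0, 0, 0]]], "squeeze": 60}}

```text
time_s: 4.12
position: [0.6252, -0.1037, 0.142]
tool_rot: [[0.942, 0.003, 0.335], [-0.335, -0.001, 0.942], [0.003, -1.0, 0.0]]
ft_force: [0.6, 1.4, 7.0]
grip_width: 0.0144
```

```bash
cat >> h.py <<'E'
def ft(n=10):
    F=[];M=[];P=[]
    for i in range(n):
        get_image('wrist'); o=env.observe(); F.append(o['ft_force']);M.append(o['wrist_torque']);P.append(o['position'])
    F=np.array(F);M=np.array(M)
    print('t',o['time_s'],'F',F.mean(0).round(2),'sd',F.std(0).round(2),'M',M.mean(0).round(3),'P',np.mean(P,0).round(4),'w',round(o['grip_width'],4)); print(o['tool_rot'].round(3).tolist())
E
python3 - <<'E'
from h import *
d=cam('wrist'); save('wrist4',d['img'])
ft(8)
E
```

```text
t 4.5667 F [0.19 0.74 6.51] sd [0.4  0.56 0.32] M [ 0.113 -0.005  0.001] P [ 0.6252 -0.1037  0.142 ] w 0.0146
[[0.942, 0.003, 0.335], [-0.335, -0.001, 0.942], [0.003, -1.0, 0.0]]
```

View pics/wrist4.png

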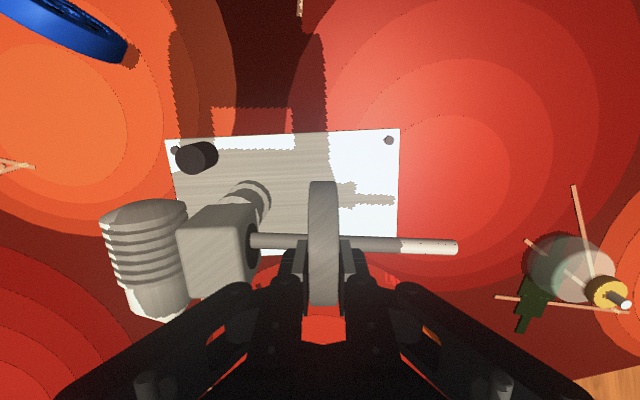

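>>> {"method": "carry_out", "body": {"targets": [[[1, 0, 0, 0.5, 0, 0, 0], [1, 0, 0, 1, 0, 0, 0], [1, 0, 0, 1, 0, 0, 0]]]}}

```text
time_s: 4.82
position: [0.6251, -0.1037, 0.1421]
tool_rot: [[0.942, 0.002, 0.335], [-0.335, -0.001, 0.942], [0.002, -1.0, 0.0]]
ft_force: [1.0, -0.1, 4.7]
grip_width: 0.0146
```

```bash
python3 -c "
from h import *
ft(5)"
```

```text
t 5.0667 F [2.1  0.12 5.88] sd [0.38 0.62 0.5 ] M [ 0.071 -0.37  -0.003] P [ 0.6251 -0.1037  0.142 ] w 0.0149
[[0.942, 0.002, 0.335], [-0.335, -0.001, 0.942], [0.002, -1.0, 0.0]]
```

>>> {"method": "carry_out", "body": {"targets": [[[1, 0, 0, 0.5, 0, 0, 0], [1, 0, 0, 1, 0, 0, 0], [1, 0, 0, 1, 0, 0, 0]]]}}

```text
time_s: 5.32
position: [0.6246, -0.1037, 0.1422]
tool_rot: [[0.942, 0.0, 0.335], [-0.335, 0.0, 0.942], [0.0, -1.0, 0.0]]
ft_force: [2.6, 0.6, 2.3]
grip_width: 0.0152
```

```bash
python3 -c "
from h import *
ft(5)"
```

```text
t 5.5667 F [2.3  0.23 1.25] sd [0.74 0.2  0.47] M [-0.013 -0.496  0.006] P [ 0.6246 -0.1036  0.1422] w 0.0147
[[0.942, 0.0, 0.335], [-0.335, -0.0, 0.942], [0.0, -1.0, 0.0]]
```

>>> {"method": "carry_out", "body": {"targets": [[[1, 0, 0, 0.5, 0, 0, 0], [1, 0, 0, 1, 0, 0, 0], [1, 0, 0, 1, 0, 0, 0]]]}}

```text
time_s: 5.82
position: [0.6242, -0.1036, 0.1428]
tool_rot: [[0.942, -0.002, 0.336], [-0.336, 0.0, 0.942], [-0.002, -1.0, -0.0]]
ft_force: [1.6, 0.2, -2.8]
grip_width: 0.0144
```

```bash
python3 -c "
from h import *
ft(5)"
```

```text
t 6.0667 F [ 1.09 -1.21 -2.84] sd [0.45 0.21 0.84] M [-0.076 -0.199 -0.026] P [ 0.6242 -0.1036  0.1429] w 0.0145
[[0.942, -0.001, 0.335], [-0.335, 0.0, 0.942], [-0.001, -1.0, -0.0]]
```

>>> {"method": "carry_out", "body": {"targets": [[[1, 0, 0, 0.5, 0, 0, 0], [1, 0, 0, 1, 0, 0, 0], [1, 0, 0, 1, 0, 0, 0]]]}}

```text
time_s: 6.32
position: [0.6243, -0.1035, 0.1442]
tool_rot: [[0.942, -0.001, 0.335], [-0.335, 0.0, 0.942], [-0.001, -1.0, 0.0]]
ft_force: [0.3, -0.2, -3.4]
grip_width: 0.0146
```

```bash
python3 -c "
from h import *
ft(5)"
```

```text
t 6.5667 F [ 0.05  0.   -2.81] sd [0.12 0.58 0.66] M [-0.011  0.008  0.004] P [ 0.6244 -0.1036  0.1443] w 0.0147
[[0.942, -0.0, 0.335], [-0.335, 0.0, 0.942], [-0.0, -1.0, 0.0]]
```

>>> {"method": "carry_out", "body": {"targets": [[[1, 0, 0, 0, 0, 0, -2.5], [1, 1.0, -0.4, 0, 0, 0, -2.5], [1, 1.4, -0.6, 0, 0, 0, -2.5], [1, 1.4, -0.6, 0, 0, 0, -2.5]]]}}

```text
time_s: 6.9
position: [0.6261, -0.1043, 0.1443]
tool_rot: [[0.927, 0.0, 0.375], [-0.375, -0.0, 0.927], [0.0, -1.0, -0.0]]
ft_force: [-0.4, -0.5, -3.5]
grip_width: 0.0144
```

```bash
python3 -c "
from h import *
ft(4)"
```

```text
t 7.1 F [ 0.16  0.18 -3.28] sd [0.27 0.9  0.25] M [ 0.003  0.033 -0.016] P [ 0.626  -0.1042  0.1443] w 0.015
[[0.927, -0.0, 0.376], [-0.376, 0.0, 0.927], [-0.0, -1.0, -0.0]]
```

>>> {"method": "carry_out", "body": {"targets": [[[1, -1.0, 0.4, 0, 0, 0, 0], [1, -2.0, 0.8, 0, 0, 0, 0], [1, -2.8, 1.2, 0, 0, 0, 0], [1, -2.8, 1.2, 0, 0, 0, 0]]]}}

```text
time_s: 7.43
position: [0.6236, -0.1032, 0.1444]
tool_rot: [[0.927, 0.002, 0.376], [-0.376, -0.001, 0.927], [0.002, -1.0, -0.0]]
ft_force: [3.8, -1.3, -4.9]
grip_width: 0.0147
```

```bash
python3 -c "
from h import *
ft(4)"
```

```text
t 7.6333 F [ 4.19 -2.04 -5.44] sd [0.92 0.47 0.19] M [-0.334 -0.78   0.025] P [ 0.6235 -0.1032  0.1444] w 0.0146
[[0.927, 0.001, 0.376], [-0.376, -0.0, 0.927], [0.001, -1.0, -0.0]]
```

>>> {"method": "carry_out", "body": {"targets": [[[1, 2.0, -0.8, -0.5, 0, 0, 0], [1, 2.0, -0.8, -0.5, 0, 0, 0], [1, 2.8, 1.0, -0.6, 0, 0, 0], [1, 3.5, 2.9, -0.6, 0, 0, 0], [1, 4.3, 4.7, -0.7, 0, 0, 0], [1, 5.1, 6.6, -0.7, 0, 0, 0], [1, 5.1, 6.6, -0.7, 0, 0, 0]]]}}

```text
time_s: 8.22
position: [0.6283, -0.0959, 0.1436]
tool_rot: [[0.927, -0.0, 0.376], [-0.376, 0.0, 0.927], [-0.0, -1.0, 0.0]]
ft_force: [-0.2, -0.4, -3.1]
grip_width: 0.0145
```

```bash
python3 -c "
from h import *
ft(4)"
```

```text
t 8.4167 F [ 0.25  0.04 -2.68] sd [0.42 0.35 0.7 ] M [0.015 0.    0.016] P [ 0.6282 -0.0963  0.1436] w 0.0147
[[0.927, -0.0, 0.376], [-0.376, -0.0, 0.927], [-0.0, -1.0, -0.0]]
```

>>> {"method": "carry_out", "body": {"targets": [[[1, 0.8, 1.8, -0.1, 0, 0, 0], [1, 1.5, 3.7, -0.1, 0, 0, 0], [1, 2.3, 5.5, -0.2, 0, 0, 0], [1, 3.1, 7.4, -0.2, 0, 0, 0], [1, 3.8, 9.2, -0.3, 0, 0, 0]]]}}

```text
time_s: 8.83
position: [0.6322, -0.0869, 0.1433]
tool_rot: [[0.927, 0.0, 0.376], [-0.376, 0.0, 0.927], [0.0, -1.0, 0.0]]
ft_force: [-0.4, 1.1, -4.1]
grip_width: 0.0145
```

```bash
python3 -c "
from h import *
ft(4)"
```

```text
t 9.0333 F [ 0.25  0.18 -3.03] sd [0.49 0.28 0.41] M [ 0.014 -0.01   0.029] P [ 0.6321 -0.0869  0.1433] w 0.0147
[[0.927, -0.0, 0.376], [-0.376, -0.0, 0.927], [0.0, -1.0, -0.0]]
```

>>> {"method": "carry_out", "body": {"targets": [[[1, 0.8, 1.8, -0.1, 0, 0, 0], [1, 1.5, 3.7, -0.1, 0, 0, 0], [1, 2.3, 5.5, -0.2, 0, 0, 0], [1, 3.1, 7.4, -0.2, 0, 0, 0], [1, 3.8, 9.2, -0.3, 0, 0, 0]]]}}

```text
time_s: 9.45
position: [0.636, -0.0778, 0.143]
tool_rot: [[0.927, 0.0, 0.376], [-0.376, 0.0, 0.927], [0.0, -1.0, 0.0]]
ft_force: [-1.1, -0.1, -3.1]
grip_width: 0.0146
```

```bash
python3 -c "
from h import *
ft(6)"
```

```text
t 9.75 F [ 0.14  0.28 -3.07] sd [0.19 0.47 0.28] M [ 0.026  0.008 -0.022] P [ 0.6359 -0.0778  0.143 ] w 0.0147
[[0.927, -0.0, 0.376], [-0.376, -0.0, 0.927], [-0.0, -1.0, -0.0]]
```

>>> {"method": "carry_out", "body": {"targets": [[[1, 0, 0, 0.4, 0, 0, 0], [1, 0, 0, 0.8, 0, 0, 0], [1, 0, 0, 0.8, 0, 0, 0]]]}}

```text
time_s: 10.0
position: [0.6359, -0.0781, 0.144]
tool_rot: [[0.927, 0.0, 0.376], [-0.376, -0.0, 0.927], [0.0, -1.0, -0.0]]
ft_force: [-0.2, 0.9, -2.9]
grip_width: 0.0147
```

```bash
python3 -c "
from h import *
ft(4)"
```

```text
t 10.2 F [ 0.02  0.17 -3.23] sd [0.48 0.17 0.49] M [ 0.022 -0.016  0.012] P [ 0.6359 -0.0781  0.1439] w 0.0147
[[0.927, 0.0, 0.376], [-0.376, -0.0, 0.927], [0.0, -1.0, -0.0]]
```

>>> {"method": "carry_out", "body": {"targets": [[[1, 0, 0, -0.8, 0, 0, 0], [1, 0, 0, -1.2, 0, 0, 0], [1, 0, 0, -1.6, 0, 0, 0], [1, 0, 0, -1.6, 0, 0, 0]]]}}

```text
time_s: 10.53
position: [0.6358, -0.078, 0.1421]
tool_rot: [[0.927, -0.0, 0.376], [-0.376, 0.0, 0.927], [-0.0, -1.0, -0.0]]
ft_force: [-0.2, -0.4, -2.6]
grip_width: 0.0148
```

```bash
python3 -c "
from h import *
ft(4)"
```

```text
t 10.7333 F [ 0.23  0.05 -3.33] sd [0.51 0.28 0.46] M [0.001 0.019 0.015] P [ 0.6358 -0.078   0.1422] w 0.0148
[[0.927, 0.0, 0.376], [-0.376, -0.0, 0.927], [0.0, -1.0, -0.0]]
```

>>> {"method": "carry_out", "body": {"targets": [[[1, 0, 0, 0.8, 0, 0, 0], [1, 0.8, 1.8, 0.7, 0, 0, 0], [1, 1.5, 3.7, 0.7, 0, 0, 0], [1, 2.3, 5.5, 0.6, 0, 0, 0], [1, 3.1, 7.4, 0.6, 0, 0, 0], [1, 3.8, 9.2, 0.5, 0, 0, 0]]]}}

```text
time_s: 11.23
position: [0.6398, -0.0685, 0.1427]
tool_rot: [[0.927, 0.0, 0.376], [-0.376, -0.0, 0.927], [0.0, -1.0, 0.0]]
ft_force: [0.8, -0.4, -1.9]
grip_width: 0.0144
```

```bash
python3 -c "
from h import *
ft(5)"
```

```text
t 11.4833 F [ 0.02  0.1  -2.68] sd [0.46 0.52 0.32] M [0.006 0.002 0.002] P [ 0.6397 -0.0686  0.1427] w 0.0148
[[0.927, -0.0, 0.376], [-0.376, -0.0, 0.927], [0.0, -1.0, -0.0]]
```

>>> {"method": "carry_out", "body": {"targets": [[[1, 0.8, 1.8, -0.1, 0, 0, 0], [1, 1.5, 3.7, -0.1, 0, 0, 0], [1, 2.3, 5.5, -0.2, 0, 0, 0], [1, 3.1, 7.4, -0.2, 0, 0, 0], [1, 3.1, 7.4, -0.2, 0, 0, 0]]]}}

```text
time_s: 11.9
position: [0.6429, -0.061, 0.1425]
tool_rot: [[0.927, 0.0, 0.376], [-0.376, 0.0, 0.927], [0.0, -1.0, 0.0]]
ft_force: [0.1, 0.0, -3.5]
grip_width: 0.0146
```

```bash
python3 -c "
from h import *
ft(5)
d=cam('wrist'); save('wrist5',d['img'])"
```

```text
t 12.15 F [-0.17 -0.02 -3.04] sd [0.22 0.36 0.37] M [ 0.002  0.023 -0.012] P [ 0.6428 -0.0614  0.1425] w 0.0142
[[0.927, 0.0, 0.376], [-0.376, -0.0, 0.927], [0.0, -1.0, -0.0]]
```

View pics/wrist5.png

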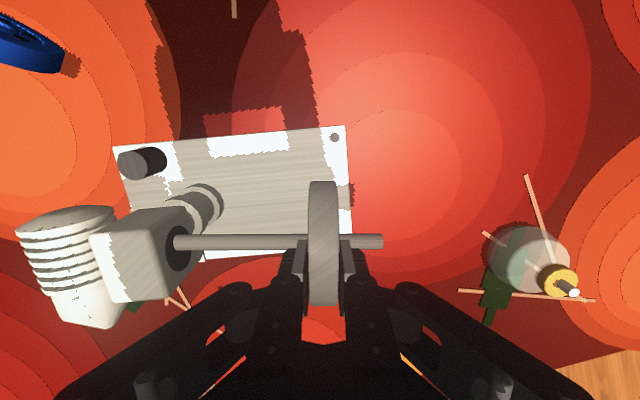

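The wheel sits mid-shaft at (325,243), the open end is at (383,241), and there is no contact. A quick sideways and vertical probe will check the centring.

>>> {"method": "carry_out", "body": {"targets": [[[1, 0.7, -0.3, 0, 0, 0, 0], [1, 0.7, -0.3, 0, 0, 0, 0], [1, 0.7, -0.3, 0, 0, 0, 0]]]}}

```text
time_s: 12.45
position: [0.6435, -0.0618, 0.1425]
tool_rot: [[0.927, 0.0, 0.376], [-0.376, -0.0, 0.927], [0.0, -1.0, -0.0]]
ft_force: [-0.8, -0.7, -3.4]
grip_width: 0.0149
```

```bash
python3 -c "
from h import *
ft(3)"
```

```text
t 12.6 F [-0.02  0.26 -3.06] sd [0.36 0.23 0.48] M [-0.005 -0.002  0.013] P [ 0.6435 -0.0617  0.1425] w 0.015
[[0.927, -0.0, 0.376], [-0.376, 0.0, 0.927], [-0.0, -1.0, -0.0]]
```

>>> {"method": "carry_out", "body": {"targets": [[[1, -0.7, 0.3, 0, 0, 0, 0], [1, -1.4, 0.6, 0, 0, 0, 0], [1, -1.4, 0.6, 0, 0, 0, 0]]]}}

```text
time_s: 12.85
position: [0.6419, -0.061, 0.1426]
tool_rot: [[0.927, -0.0, 0.376], [-0.376, 0.0, 0.927], [-0.0, -1.0, -0.0]]
ft_force: [0.6, 1.0, -3.4]
grip_width: 0.0147
```

```bash
python3 -c "
from h import *
ft(3)"
```

```text
t 13.0 F [-0.04 -0.26 -3.32] sd [0.17 0.46 0.2 ] M [ 0.026  0.005 -0.006] P [ 0.642  -0.0611  0.1425] w 0.0149
[[0.927, 0.0, 0.376], [-0.376, -0.0, 0.927], [0.0, -1.0, -0.0]]
```

>>> {"method": "carry_out", "body": {"targets": [[[1, 0.7, -0.3, 0, 0, 0, 0], [1, 0.7, -0.3, 0.7, 0, 0, 0], [1, 0.7, -0.3, 0.7, 0, 0, 0]]]}}

```text
time_s: 13.25
position: [0.6429, -0.0615, 0.1434]
tool_rot: [[0.927, 0.0, 0.376], [-0.376, -0.0, 0.927], [0.0, -1.0, 0.0]]
ft_force: [-0.2, 0.9, -3.4]
grip_width: 0.0151
```

```bash
python3 -c "
from h import *
ft(3)"
```

```text
t 13.4 F [-0.19 -0.01 -3.17] sd [0.11 0.17 0.29] M [-0.019  0.015 -0.009] P [ 0.6428 -0.0614  0.1433] w 0.0148
[[0.927, -0.0, 0.376], [-0.376, -0.0, 0.927], [-0.0, -1.0, -0.0]]
```

>>> {"method": "carry_out", "body": {"targets": [[[1, 0, 0, -0.7, 0, 0, 0], [1, 0, 0, -1.4, 0, 0, 0], [1, 0, 0, -1.4, 0, 0, 0]]]}}

```text
time_s: 13.65
position: [0.6427, -0.0614, 0.1416]
tool_rot: [[0.927, -0.0, 0.376], [-0.376, 0.0, 0.927], [-0.0, -1.0, -0.0]]
ft_force: [0.2, 0.8, -3.4]
grip_width: 0.0143
```

```bash
python3 -c "
from h import *
ft(3)"
```

```text
t 13.8 F [ 0.1   0.18 -3.33] sd [0.47 0.71 0.27] M [ 0.014  0.017 -0.006] P [ 0.6427 -0.0614  0.1417] w 0.015
[[0.927, -0.0, 0.376], [-0.376, -0.0, 0.927], [-0.0, -1.0, -0.0]]
```

>>> {"method": "carry_out", "body": {"targets": [[[1, 0, 0, 0.7, 0, 0, 0], [1, 0.8, 1.8, 0.6, 0, 0, 0], [1, 1.5, 3.7, 0.6, 0, 0, 0], [1, 2.3, 5.5, 0.5, 0, 0, 0], [1, 3.1, 7.4, 0.5, 0, 0, 0], [1, 3.8, 9.2, 0.4, 0, 0, 0], [1, 4.6, 11.1, 0.4, 0, 0, 0], [1, 5.4, 12.9, 0.3, 0, 0, 0]]]}}

```text
time_s: 14.47
position: [0.6482, -0.0482, 0.1421]
tool_rot: [[0.927, -0.0, 0.376], [-0.376, 0.0, 0.927], [-0.0, -1.0, -0.0]]
ft_force: [0.5, 0.0, -2.9]
grip_width: 0.0149
```

```bash
python3 -c "
from h import *
ft(4)"
```

```text
t 14.6667 F [-0.02  0.31 -2.99] sd [0.23 0.61 0.7 ] M [ 0.008 -0.016  0.018] P [ 0.6482 -0.0482  0.1421] w 0.0147
[[0.927, -0.0, 0.376], [-0.376, -0.0, 0.927], [0.0, -1.0, -0.0]]
```

>>> {"method": "carry_out", "body": {"targets": [[[1, 0.8, 1.8, -0.1, 0, 0, 0], [1, 1.5, 3.7, -0.1, 0, 0, 0], [1, 2.3, 5.5, -0.2, 0, 0, 0], [1, 3.1, 7.4, -0.2, 0, 0, 0], [1, 3.8, 9.2, -0.3, 0, 0, 0]]]}}

```text
time_s: 15.08
position: [0.6521, -0.0391, 0.1419]
tool_rot: [[0.927, 0.0, 0.376], [-0.376, -0.0, 0.927], [0.0, -1.0, 0.0]]
ft_force: [0.1, -0.5, -3.0]
grip_width: 0.0147
```

```bash
python3 -c "
from h import *
ft(4)"
```

```text
t 15.2833 F [-0.18  0.28 -2.88] sd [0.24 0.35 0.46] M [ 0.014  0.016 -0.008] P [ 0.652  -0.039   0.1418] w 0.0148
[[0.927, 0.0, 0.376], [-0.376, -0.0, 0.927], [0.0, -1.0, -0.0]]
```

>>> {"method": "carry_out", "body": {"targets": [[[1, 0.8, 1.8, -0.1, 0, 0, 0], [1, 1.5, 3.7, -0.1, 0, 0, 0], [1, 2.3, 5.5, -0.2, 0, 0, 0], [1, 3.1, 7.4, -0.2, 0, 0, 0], [1, 3.8, 9.2, -0.3, 0, 0, 0]]]}}

```text
time_s: 15.7
position: [0.6559, -0.0299, 0.1415]
tool_rot: [[0.927, 0.0, 0.376], [-0.376, 0.0, 0.927], [0.0, -1.0, 0.0]]
ft_force: [0.6, 0.1, -3.8]
grip_width: 0.0145
```

```bash
python3 -c "
from h import *
ft(4)
d=cam('wrist'); save('wrist6',d['img'])"
```

```text
t 15.9 F [ 0.09  0.36 -3.27] sd [0.21 0.34 0.33] M [ 0.013 -0.025  0.024] P [ 0.6558 -0.0298  0.1415] w 0.0148
[[0.927, -0.0, 0.376], [-0.376, -0.0, 0.927], [-0.0, -1.0, -0.0]]
```

View pics/wrist6.png

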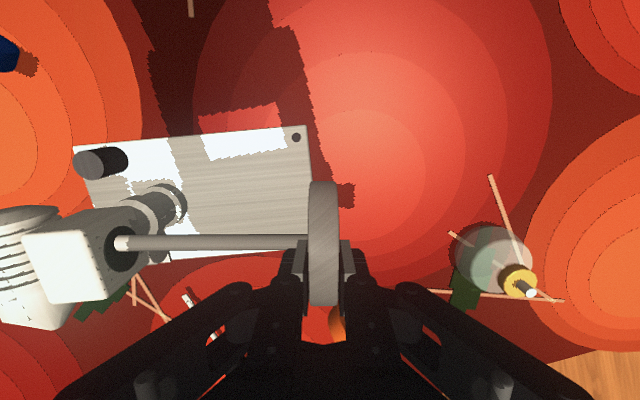

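>>> {"method": "carry_out", "body": {"targets": [[[1, 0.8, 1.8, -0.1, 0, 0, 0], [1, 1.5, 3.7, -0.1, 0, 0, 0], [1, 2.3, 5.5, -0.2, 0, 0, 0], [1, 3.1, 7.4, -0.2, 0, 0, 0], [1, 3.8, 9.2, -0.3, 0, 0, 0], [1, 4.6, 11.1, -0.3, 0, 0, 0], [1, 5.4, 12.9, -0.4, 0, 0, 0], [1, 6.1, 14.8, -0.4, 0, 0, 0], [1, 8, 19, -0.5, 0, 0, 0], [1, 10, 24, -0.5, 0, 0, 0], [1, 12, 30, -0.5, 0, 0, 0], [1, 12, 30, -0.5, 0, 0, 0]]]}}

```text
time_s: 16.95
position: [0.6681, 0.0013, 0.141]
tool_rot: [[0.927, 0.0, 0.375], [-0.375, 0.0, 0.927], [0.0, -1.0, 0.0]]
ft_force: [0.6, 0.2, -2.3]
grip_width: 0.0147
```

```bash
python3 -c "
from h import *
ft(3)
d=cam('wrist'); save('wrist7',d['img'])"
```

```text
t 17.1 F [ 0.2  -0.29 -3.27] sd [0.48 0.52 0.1 ] M [-0.002  0.024  0.015] P [6.678e-01 3.000e-04 1.410e-01] w 0.0147
[[0.927, -0.0, 0.376], [-0.376, -0.0, 0.927], [-0.0, -1.0, -0.0]]
```

View pics/wrist7.png

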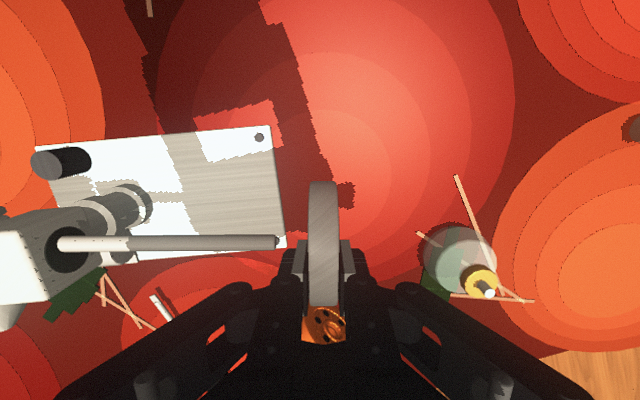

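>>> {"method": "carry_out", "body": {"targets": [[[1, 0, 20, 30, 0, 0, 0], [1, -30, 40, 50, 0, 0, 5], [1, -60, 70, 55, 0, 0, 12], [1, -90, 100, 55, 0, 0, 19], [1, -120, 130, 55, 0, 0, 26], [1, -151, 135, 55, 0, 0, 31.3], [1, -151, 135, 55, 0, 0, 31.3], [1, -151, 135, 55, 0, 0, 31.3], [1, -151, 135, 55, 0, 0, 31.3]]]}}

```text
time_s: 17.9
position: [0.5175, 0.1345, 0.1966]
tool_rot: [[0.987, 0.002, -0.159], [0.159, -0.0, 0.987], [0.002, -1.0, -0.0]]
ft_force: [0.1, -0.1, -2.7]
grip_width: 0.015
```

```bash
python3 -c "
from h import *
import pickle
ft(2)
d=cam('wrist'); save('wrist8',d['img']);pickle.dump(d,open('w8.pkl','wb'))"
```

```text
t 18.0 F [ 0.06  0.23 -3.06] sd [0.26 0.1  0.3 ] M [ 0.014  0.016 -0.029] P [0.5178 0.1343 0.1962] w 0.0148
[[0.987, 0.001, -0.158], [0.158, -0.0, 0.987], [0.001, -1.0, -0.0]]
```

View pics/wrist8.png

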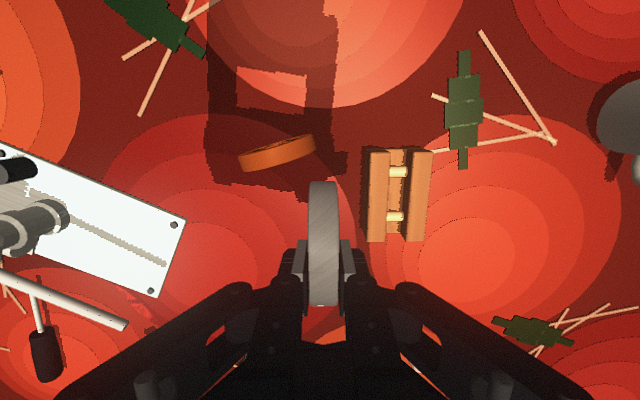

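```bash
python3 -c "
from h import *
import pickle
d=pickle.load(open('w8.pkl','rb'))
save('w8z',cv2.resize(d['img'][135:255,340:460],None,fx=5,fy=5,interpolation=2))"
```

```text
(no output)
```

View pics/w8z.png

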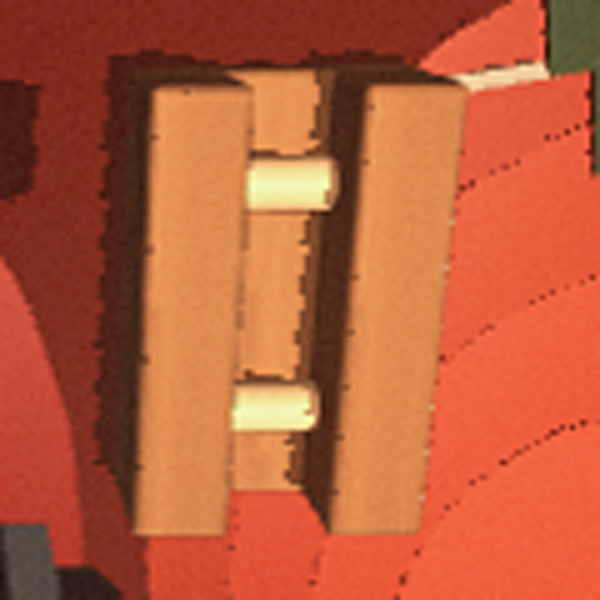

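```bash
python3 -c "
from h import *
import pickle
d=pickle.load(open('w8.pkl','rb'))
f=lambda u,v: onz(d,340+(u+.5)/5-.5,135+(v+.5)/5-.5,.034)
c=np.array([f(*p) for p in [(152,88),(250,90),(232,533),(137,533),(368,87),(466,86),(418,533),(330,533)]])
print(c[:,:2].round(4).tolist(),c[[0,3,5,6]].mean(0),c[[1,2,4,7]].mean(0))
for i,j in((0,3),(1,2),(4,7),(5,6)):
  v=c[j]-c[i];print(np.linalg.norm(v),np.degrees(np.arctan2(v[1],v[0])))
print(np.linalg.norm((c[0]+c[3]-c[5]-c[6])/2))
# wheel in image: rim at wheel top z
o=env.observe();print(o['position'])
ez=o['tool_rot'][:,2];ex=o['tool_rot'][:,0];p=o['position']
pts=[p+[0,0,-.0387+.038*np.sin(a)]+ex*.038*np.cos(a)+s*.008*ez for s in(-1,1) for a in np.linspace(0,2*np.pi,80)]
im=d['img'].copy()
im=cv2.resize(im[160:360,220:420],None,fx=3,fy=3)
for q in proj(d,pts): q=(q-[220,160])*3; cv2.circle(im,(int(q[0]),int(q[1])),1,(0,0,255),-1)
save('w8w',im)"
```

```text
[[0.4734, 0.174], [0.4707, 0.1934], [0.5661, 0.2116], [0.5694, 0.191], [0.4665, 0.2164], [0.4632, 0.2355], [0.5596, 0.252], [0.5627, 0.2329]] [0.51641722 0.21313474 0.034     ] [0.51649526 0.21358069 0.034     ]
0.09749926824682024 10.034162995646337
0.09710024873319771 10.844714697414853
0.0976019479166599 9.73678292346426
0.09774137486731745 9.671368774806744
0.06203417479030079
[0.51778045 0.13420526 0.1959192 ]
```

View pics/w8w.png

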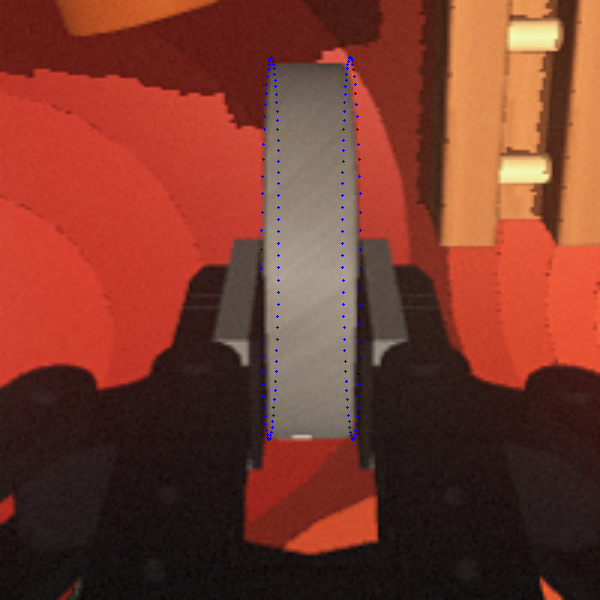

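>>> {"method": "carry_out", "body": {"targets": [[[1, -1, 30, 0, 0, 0, 0.6], [1, -1, 55, -10, 0, 0, 0.6], [1, -1, 70, -30, 0, 0, 0.6], [1, -1, 79, -50, 0, 0, 0.6], [1, -1, 79, -50, 0, 0, 0.6], [1, -1, 79, -50, 0, 0, 0.6]]]}}

```text
time_s: 18.55
position: [0.516, 0.2136, 0.1454]
tool_rot: [[0.985, -0.002, -0.17], [0.17, -0.001, 0.985], [-0.002, -1.0, -0.0]]
ft_force: [-0.2, -1.3, -3.1]
grip_width: 0.015
```

```bash
python3 -c "
from h import *
import pickle
ft(2)
d=cam('wrist'); pickle.dump(d,open('w9.pkl','wb'))
save('w9z',cv2.resize(d['img'][130:330,220:420],None,fx=3,fy=3,interpolation=2))
d=cam('scene'); pickle.dump(d,open('s9.pkl','wb'))
save('s9z',cv2.resize(d['img'][120:240,290:430],None,fx=4.7,fy=4.7,interpolation=2))
"
```

```text
t 18.65 F [ 0.44  0.47 -3.12] sd [0.44 0.1  0.7 ] M [ 0.026 -0.012 -0.002] P [0.5167 0.2132 0.1468] w 0.0144
[[0.986, 0.002, -0.169], [0.169, 0.0, 0.986], [0.002, -1.0, -0.0]]
```

View pics/w9z.png

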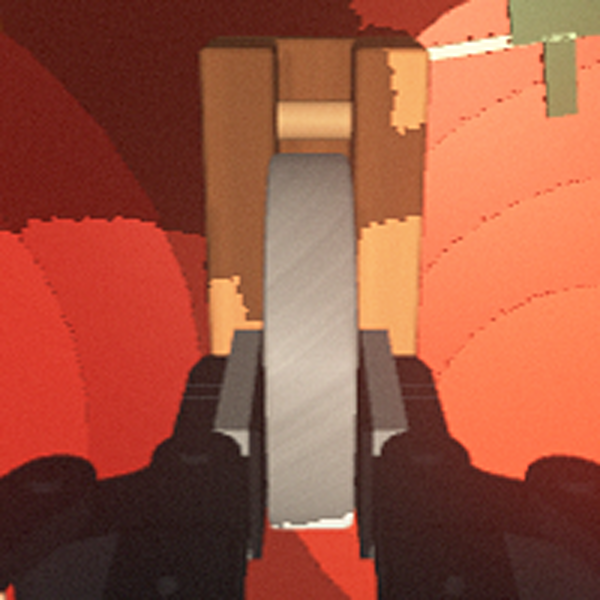

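View pics/s9z.png

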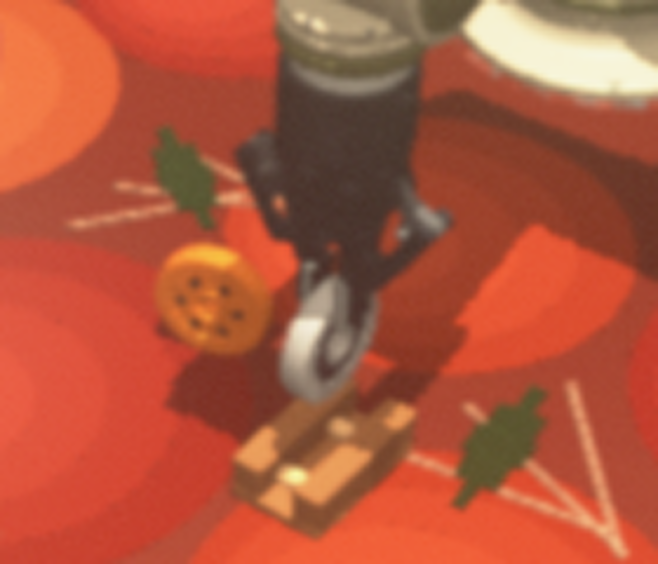

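```bash
python3 -c "
from h import *
import pickle
d=pickle.load(open('w9.pkl','rb'))
o=env.observe();p=o['position'];R=o['tool_rot']
f=lambda u,v: onz(d,220+(u+.5)/3-.5,130+(v+.5)/3-.5,.034)
for a,b,v in((202,427,50),(212,417,354),(276,354,45)):
  m=(f(a,v)+f(b,v))/2; print(m,np.linalg.norm(f(a,v)-f(b,v)),'along z',(m-p)@R[:,2]*1e3,'along x',(m-p)@R[:,0]*1e3)
for a,b,z in((276,48,0),(276,320,0),(354,45,0)): pass
print(f(202,50),f(427,48),p)
l=f(202,50)-f(212,354);r=f(427,50)-f(417,354);print(np.degrees(np.arctan2(-l[1],-l[0])),np.degrees(np.arctan2(-r[1],-r[0])),np.degrees(np.arctan2(R[1,0],R[0,0])))
# dowel centre z~? rows
"
```

```text
[0.46827038 0.2056279  0.034     ] 0.06130609986609712 along z 0.7250201591173322 along x -49.15939834177086
[0.5587487  0.22127083 0.034     ] 0.06262915802105788 along z 0.8478077597855587 along x 42.66090560364428
[0.46691471 0.20553341 0.034     ] 0.02121843029220063 along z 0.8610552285728398 along x -50.51152829389565
[0.47344788 0.17541527 0.034     ] [0.4625666  0.23572711 0.034     ] [0.51659125 0.21318898 0.14726728]
9.396216837157233 10.221795691509877 9.732375966489636
```

>>> {"method": "carry_out", "body": {"targets": [[[1, 0, 0.8, -12, 0, 0, 0], [1, 0, 0.8, -24, 0, 0, 0], [1, 0, 0.8, -34, 0, 0, 0], [1, 0, 0.8, -42, 0, 0, 0], [1, 0, 0.8, -48, 0, 0, 0], [1, 0, 0.8, -51, 0, 0, 0], [1, 0, 0.8, -52, 0, 0, 0], [1, 0, 0.8, -52, 0, 0, 0]]]}}

```text
time_s: 19.42
position: [0.5159, 0.2147, 0.0941]
tool_rot: [[0.985, 0.0, -0.17], [0.17, 0.0, 0.985], [0.0, -1.0, -0.0]]
ft_force: [-0.2, -0.0, -3.2]
grip_width: 0.0148
```

```bash
python3 -c "
from h import *
ft(3)
d=cam('wrist')
save('w10z',cv2.resize(d['img'][130:330,220:420],None,fx=3,fy=3,interpolation=2))
"
```

```text
t 19.5667 F [-0.57 -0.24 -3.28] sd [0.62 0.14 0.28] M [ 0.01  -0.011  0.032] P [0.516  0.2147 0.0944] w 0.0151
[[0.985, 0.001, -0.17], [0.17, 0.0, 0.985], [0.001, -1.0, -0.0]]
```

View pics/w10z.png

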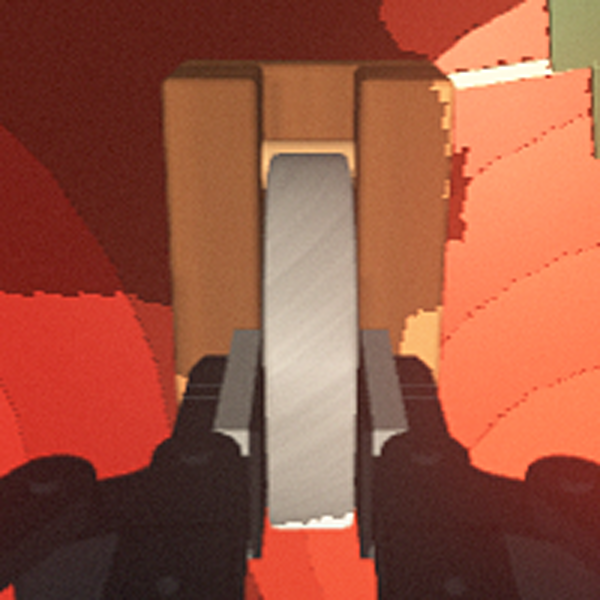

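>>> {"method": "carry_out", "body": {"targets": [[[1, 0, 0, -1, 0, 0, 0], [1, 0, 0, -2, 0, 0, 0], [1, 0, 0, -3, 0, 0, 0], [1, 0, 0, -4, 0, 0, 0], [1, 0, 0, -5, 0, 0, 0], [1, 0, 0, -5, 0, 0, 0], [1, 0, 0, -5, 0, 0, 0]]]}}

```text
time_s: 20.2
position: [0.5157, 0.2147, 0.0889]
tool_rot: [[0.985, -0.0, -0.17], [0.17, -0.0, 0.985], [-0.0, -1.0, 0.0]]
ft_force: [-0.1, -0.4, -3.0]
grip_width: 0.0151
```

```bash
python3 -c "
from h import *
ft(3)"
```

```text
t 20.35 F [-0.11  0.39 -3.29] sd [0.09 0.69 0.28] M [ 0.025 -0.002 -0.018] P [0.5158 0.2147 0.089 ] w 0.0149
[[0.985, 0.0, -0.17], [0.17, -0.0, 0.985], [0.0, -1.0, -0.0]]
```

>>> {"method": "carry_out", "body": {"targets": [[[1, 0, 0, -0.5, 0, 0, 0], [1, 0, 0, -1, 0, 0, 0], [1, 0, 0, -1, 0, 0, 0]]]}}

```text
time_s: 20.6
position: [0.5158, 0.2147, 0.088]
tool_rot: [[0.985, 0.0, -0.17], [0.17, -0.0, 0.985], [0.0, -1.0, -0.0]]
ft_force: [0.1, -0.7, -3.6]
grip_width: 0.0143
```

```bash
python3 -c "
from h import *
ft(3)"
```

```text
t 20.75 F [-0.12 -0.11 -2.78] sd [0.23 0.87 0.19] M [ 0.035 -0.002  0.029] P [0.5158 0.2147 0.088 ] w 0.0144
[[0.985, -0.0, -0.17], [0.17, -0.0, 0.985], [-0.0, -1.0, -0.0]]
```

>>> {"method": "carry_out", "body": {"targets": [[[1, 0, 0, -0.5, 0, 0, 0], [1, 0, 0, -1, 0, 0, 0], [1, 0, 0, -1, 0, 0, 0]]]}}

```text
time_s: 21.0
position: [0.516, 0.2147, 0.0877]
tool_rot: [[0.985, 0.001, -0.17], [0.17, 0.0, 0.985], [0.001, -1.0, -0.0]]
ft_force: [-2.3, 0.2, 3.4]
grip_width: 0.0145
```

```bash
python3 -c "
from h import *
ft(3)"
```

```text
t 21.15 F [-1.26 -0.43  5.67] sd [0.36 0.6  1.11] M [-0.066  0.3    0.031] P [0.516  0.2147 0.0877] w 0.0147
[[0.985, 0.001, -0.17], [0.17, 0.0, 0.985], [0.001, -1.0, -0.0]]
```

>>> {"method": "carry_out", "body": {"targets": [[[1, 0, 0, -0.5, 0, 0, 0], [1, 0, 0, -0.5, 0, 0, 0], [1, 0, 0, -0.5, 0, 0, 0]]]}}

```text
time_s: 21.4
position: [0.5161, 0.2148, 0.0876]
tool_rot: [[0.985, 0.002, -0.17], [0.17, 0.0, 0.985], [0.002, -1.0, -0.0]]
ft_force: [-3.0, -1.0, 9.6]
grip_width: 0.0145
```

```bash
python3 -c "
from h import *
ft(3)"
```

```text
t 21.55 F [-2.84 -0.83  9.76] sd [0.49 0.45 0.2 ] M [-0.138  0.533 -0.03 ] P [0.5161 0.2148 0.0876] w 0.0145
[[0.985, 0.002, -0.17], [0.17, 0.0, 0.985], [0.002, -1.0, -0.0]]
```

>>> {"method": "carry_out", "body": {"targets": [[[1, -0.3, 0, 0.5, 0, 0, 0], [1, -0.5, 0, 1, 0, 0, 0], [1, -0.5, 0, 1, 0, 0, 0]]], "squeeze": 20}}

```text
time_s: 21.8
position: [0.5157, 0.2147, 0.0878]
tool_rot: [[0.985, 0.002, -0.17], [0.17, 0.0, 0.985], [0.002, -1.0, -0.0]]
ft_force: [2.7, -0.4, 0.9]
grip_width: 0.0148
```

```bash
python3 -c "
from h import *
ft(4)"
```

```text
t 22.0 F [1.79 0.38 3.05] sd [0.27 0.12 0.34] M [ 0.023 -0.283 -0.014] P [0.5157 0.2147 0.0877] w 0.0144
[[0.985, 0.001, -0.17], [0.17, 0.0, 0.985], [0.001, -1.0, -0.0]]
```

>>> {"method": "carry_out", "body": {"targets": [[[0.8, 0, 0, 0, 0, 0, 0], [0.75, 0, 0, 0, 0, 0, 0], [0.7, 0, 0, 0, 0, 0, 0], [0.6, 0, 0, 0, 0, 0, 0], [0.5, 0, 0, 0, 0, 0, 0], [0.5, 0, 0, 0, 0, 0, 0], [0.5, 0, 0, 0, 0, 0, 0]]]}}

```text
time_s: 22.58
position: [0.5152, 0.2147, 0.0875]
tool_rot: [[0.985, -0.0, -0.17], [0.17, -0.0, 0.985], [-0.0, -1.0, -0.0]]
ft_force: [-0.6, 0.4, -0.5]
grip_width: 0.0426
```

```bash
python3 -c "
from h import *
ft(3)
d=cam('wrist')
save('w11',d['img'])
"
```

```text
t 22.7333 F [-0.55 -0.11 -0.57] sd [0.09 0.55 0.55] M [ 0.001 -0.003  0.023] P [0.5152 0.2147 0.0875] w 0.0428
[[0.985, -0.0, -0.17], [0.17, -0.0, 0.985], [-0.0, -1.0, -0.0]]
```

View pics/w11.png

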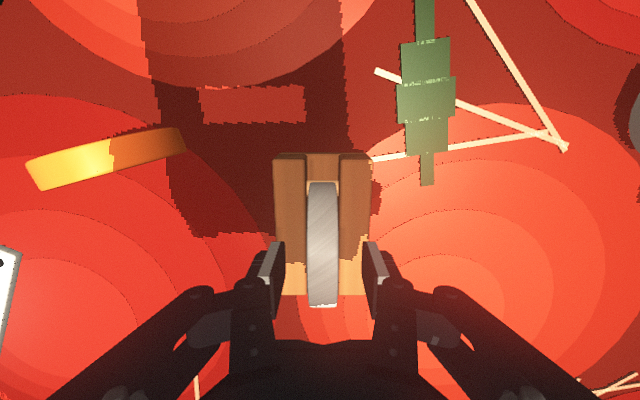

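The wheel is released and stands upright in the slot at (323,245), with both pads clear. Next I'll retract straight up.

>>> {"method": "carry_out", "body": {"targets": [[[0.5, 0, 0, 10, 0, 0, 0], [0.5, 0, 0, 30, 0, 0, 0], [0.5, 0, 0, 60, 0, 0, 0], [0.5, 0, 0, 90, 0, 0, 0], [0.5, -80, 0, 110, 0, 0, 0], [0.5, -80, 0, 110, 0, 0, 0], [0.5, -80, 0, 110, 0, 0, 0], [0.5, -80, 0, 110, 0, 0, 0], [0.5, -80, 0, 110, 0, 0, 0]]]}}

```text
time_s: 23.53
position: [0.4357, 0.2147, 0.1983]
tool_rot: [[0.985, 0.002, -0.17], [0.17, 0.0, 0.985], [0.002, -1.0, -0.0]]
ft_force: [0.8, 0.8, -0.5]
grip_width: 0.0426
```

```bash
python3 -c "
from h import *
ft(2)
d=cam('wrist')
save('w12',d['img']);s=cam('scene');save('s12',cv2.resize(s['img'][120:260,200:390],None,fx=4,fy=4,interpolation=2));t=cam('top');save('t12',t['img'])
for n,c in(('w',d),('s',s)): print(n,proj(c,[[.5167,.2135,.0875],[.5167,.2135,.0495]]))
print(s['img'].shape)
"
```

```text
t 23.6333 F [ 0.41 -0.46  0.16] sd [0.52 0.3  0.49] M [-0.035  0.     0.038] P [0.4361 0.2146 0.1977] w 0.0428
[[0.985, 0.0, -0.17], [0.17, -0.0, 0.985], [0.0, -1.0, -0.0]]
w [[307.84478943 284.21955416]
 [309.69064179 263.46197259]]
s [[360.23282651 196.83010196]
 [359.50369355 207.0251952 ]]
(400, 640, 3)
```

View pics/w12.png

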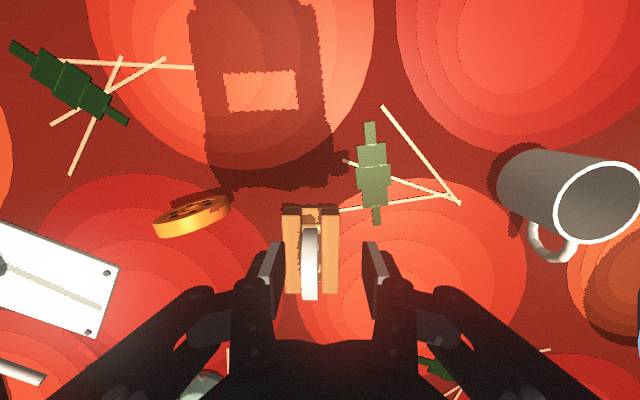

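View pics/s12.png

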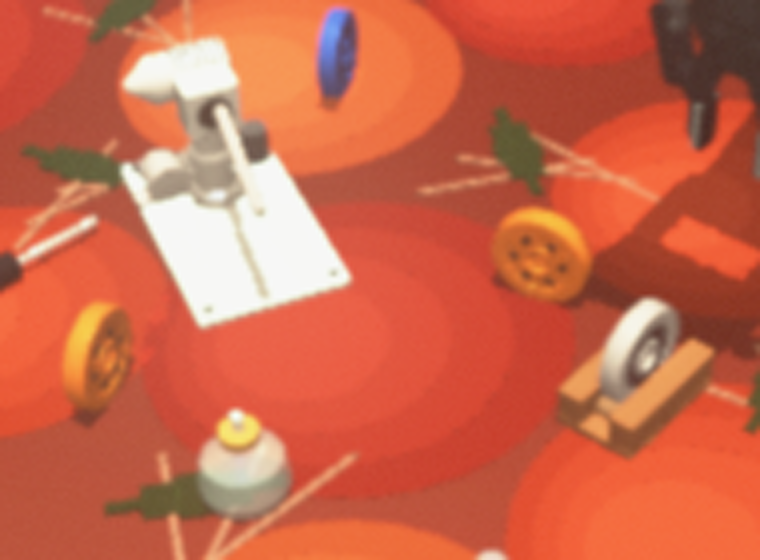

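View pics/t12.png

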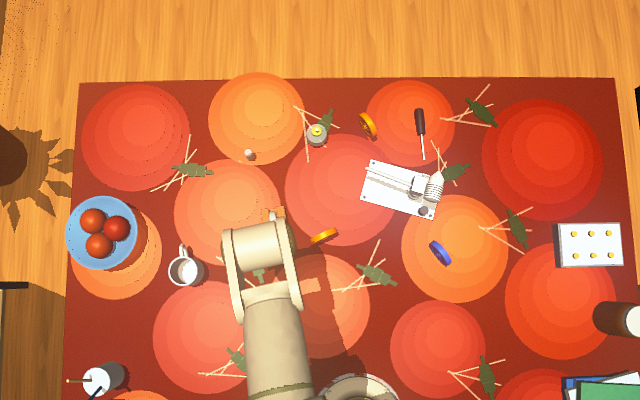

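```bash
python3 -c "
from rig import env
print(env.close_job())"
```

```text
the job is handed in; nothing more can be done
None
```

I took the flywheel off its shaft, stood it on its edge in the slot of the wooden rest, let go, and handed the job in at about 24 s. The job gives no verdict, so what follows is what my own checks showed.

- **Taking it off:** I pinched the wheel by its rim, lifted it until only its weight was left on the wrist, and felt sideways for the shaft. I then drew it about 110 mm along a line turned about 0.1 rad sideways and 0.026 rad down, as measured from two camera views. Once it was 10 mm along, every averaged reading showed only the wheel's weight of about 3 N. Probes up and down at 28 mm, and in all four directions at 46 mm, touched nothing. I have readings at the stops, but no log of the force between them.
- **Before the 7 N rule applies:** closing the gripper pressed the wheel on the shaft with about 9.5 N, and the first sideways probe touched with about 5 N. Both were before the wheel had been drawn 10 mm.
- **Setting it down:** the highest averaged load on the rest was about 13 N, against the 25 N limit. I eased it to about 6 N before opening the fingers.
- **Last look:** the wheel stands upright between the cheeks. Its centre in the scene view is within about 1 pixel (roughly 3 mm) of where the seat should appear. The arm is clear, with about 0 N on the wrist, and the bystanders and look-alikes look unmoved by eye.
- **What disagreed:**
  - The scene camera put the shaft's end about 5 mm lower than the wrist camera. Feeling along the shaft bore out the wrist camera.
  - The rest measured about 2.5 per cent too small, which I took to be bevelled edges.

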